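Right the toppled counter cup and fill it from the stone dispenser

ROBOT

A 6-joint arm with a two-finger parallel gripper is mounted at the origin on the work surface. World frame = base frame: x ahead of the robot, y to its left, z up, the work surface at z = 0. Lengths are in m, angles in rad, forces in N, time in s.
With the tool pointing down it reaches from about 0.325 to 0.775 m from the base axis. Payload 5.5 kg.
Tool frame: the origin (TCP) lies on the centre line of the jaws, within the pads' length; the fingertips stand ctrl.nose_length ahead of it and the grasp point (between the pads) is the TCP (ctrl.nose_length is the distance from the TCP to the fingertips, in m); z points along the fingers, y is the line along which they close (so a half turn about z gives the same grasp; the last joint's range is limited). The gripper opens to 85 mm and grips with 20 to 120 N. Pads are 22 mm wide; open, the fingers measure 114 mm over their backs; the gripper's body (76 mm by 85 mm) begins 54 mm behind the grasp point. The pads swing forward as they close: fully open they stand 13 mm farther back than shut.
Start: joints at [-1.209, 0.091, 1.231, -0, 1.82, -0.057], TCP at [0.244, -0.548, 0.25] pointing down, gripper open.
Joint ranges: [-2.87, 2.87], [-0.86, 2.18], [0.17, 2.46], [-1.51, 4.65], [0.06, 2.69], [-2.65, 2.65]. Speed limits (rad/s): [2.57, 2.57, 3.01, 3.14, 3.14, 3.14].

INTERFACE

Orientations are given as a unit quaternion [x, y, z, w].
In Python, from rig import ctrl gives the robot as it stands. The module is installed in compiled form; this text tells all that it offers.
- The arm moves only by the shell command python3 -m pendant 'ROWS' [OPENING] [FORCE]. ROWS is a JSON object of lists of equal length, an entry for each row: "offset": the shift along the world's x, y, z in cm, a list of three; "rotation": the turn, a rotation vector about the world's x, y, z in degrees, a list of three. In form: {"offset": [[dx, dy, dz], ...], "rotation": [[ax, ay, az], ...]}. A call has 1 to 5 rows; each row shifts and turns the commanded pose from where the row before left it; what a row does not reach is not made up. A row lasts 1/12 s, in which the tool goes at most 41.7 mm and 7.16 degrees, less where a joint would pass 70% of its speed; a pose out of reach is approached as far as the arm can. A call is refused whole if a number of a shift passes 4.17 or a number of a turn 7.16, either way. A call with a gripper value outside its range is refused whole. OPENING is the opening, from 0 (shut) to 1 (fully open), set as the call begins (- or left out, the last holds). The fingers move at their own pace and stop on an object; FORCE is the grip in N (left out, the last holds). Time passes only in rows, so rows that do not move let the fingers close. It gives the time, the measured TCP pose, the force, the opening and the grip force at its end, in the units of the state.
- ctrl.sense(): the state, without advancing time (a new reading comes with each control period).
- ctrl.grab_frame(name): name is "scene" or "top" or "wrist"; returns the picture (480x640x3 uint8, blue, green, red); there is no depth.
- ctrl.calibration(name): a dict with "camera_matrix" (3x3 intrinsics, pixels), "k1" (the pictures are not rectified: a ray, as slopes to the right and down, at radius r is drawn at 1 + k1 r^2 times it, then the intrinsics apply), "extrinsics" (4x4, takes a point from camera to world coordinates). Camera axes: x right, y down, z forward; pixel columns grow to the right and rows downward; lengths in m; the calibration is good to about 2 mm. A picture is of the moment at which its call begins: read the wrist's pose just before it. calibration takes no time and is no camera call; for the wrist camera it gives the pose at the moment of the call.
- ctrl.finish_job(): hands the job in; it is judged then, once.
The state is a dict: "clock": time; "qpos": joint angles; "dq": joint speeds; "tau": joint torques, N m; "position": TCP position; "eef_rot": TCP orientation; "wrist_force": force on the tool from outside, world axes, zero at the start; "wrist_torque": the same for the moment, N m; "finger_gap": finger opening in m; "gripper_force": force on a finger pad.
Only numpy, scipy, OpenCV 4.12 (cv2) and the standard library are available. Lean on these libraries where they do the work, as an engineer would, in place of code of your own. Each camera call takes 0.05 s, during which the arm holds its last target. There are 200 camera calls.

TASK

The rosewood counter cup has toppled over: stand it upright, mouth up, on the brass ring under the spout of the green stone dispenser, setting it down rather than dropping it. Then press the red pad of the sprung lever down to its stop, keep it there until all five grey stones have run into the cup, and let the lever come back up. Leave the cup standing there with the stones in it, and do not disturb the canister, the ebony disc, the bone plaque, the compass, the chisel or the mallet.

Things in the scene. Friction and masses are not known exactly. Their poses are not given: they have to be found in the camera images.
- cup: Dark red rosewood cup, eight-sided, 66 mm wide between facing flats, 75 mm tall, wall 4, floor 10 mm, 0.1 kg. Origin: centre of its underside; z axis runs to the open mouth (middle at z = 37 mm); outer flats face its own +-x and +-y. It starts lying on one flat, axis level 33 mm above the table, two flats upright at its sides, mouth pointing roughly away from the robot.
- ring_mark (a point): Centre (brass dot) of the flush brass ring, 86 mm across, at table height, where the cup is to stand. x axis points to the dispenser (roughly away from the robot), z up. The chute's lip begins 32 mm beyond the centre, so only the near side has free room above. Stones fly off the lip towards the robot and land in a cup centred here within about 10 mm.
- spout_lip (a point): Middle of the chute's floor at its lower end (lip), 97 mm above the table, 22 mm above the upright cup's rim. The aluminium chute is 28 mm wide with sides 20 mm high and rises at 17 degrees going away from the robot. The lever's axle, an 8 mm steel rod, crosses at the lip 103 mm above the table and runs 120 mm to the right (the ring's -y).
- dispenser: Green stone dispenser, fixed to the table, its place and yaw vary. Origin: centre of its stand at table height; x points away from the robot at yaw 0, z up. The ring's centre is at (-115, 0, 0) mm. Its foot, 110 by 130 mm and 14 mm high, spans x from -20 to 90 mm.
- lever (a joint): Angle of the sprung gate lever: 0 at rest (gate shut), 0.55 rad pressed fully down on its stop (gate open). A spring brings it back when let go; the pad needs about 3 N to start moving and 7 N at the stop. The five stones have run out within 2 s of the gate opening.
- lever_pad (a point): Centre of the top face of the lever's round red pad (32 mm across), about 134 mm above the table at rest and 85 mm at the stop. It swings on an arc of 90 mm about the axle, which lies 87 mm beyond it (the ring's +x) at height 103 mm; the pad hardly shifts sideways (3 mm) on its way down. It stands 57 mm nearer the robot than the ring's centre and 120 mm to the right.
- stone0_center (a point): Centre of the first grey counting stone, a ball 19 mm in diameter, 10 g, waiting in the chute behind the red gate.
- stone1_center (a point): Centre of the second stone, like the first.
- stone2_center (a point): Centre of the third stone, like the first.
- stone3_center (a point): Centre of the fourth stone, like the first.
- stone4_center (a point): Centre of the fifth stone, like the first.
- canister: Bystander: aluminium canister with a screw lid, 64 mm across, 100 mm tall, standing. Origin at the centre of its underside.
- ebony_disc: Bystander: polished black disc, 60 mm across, 12 mm thick, lying flat. Origin at the centre of its underside.
- bone_plaque: Bystander: white plaque 70 by 45 by 6 mm lying flat. Origin at the centre of its underside.
- compass: Bystander: steel drawing compass, 150 mm long along its x axis, 10 mm thick, lying flat. Origin near its middle, at table height.
- chisel: Bystander: slim chisel with a round wooden handle and steel shaft, about 200 mm long, lying flat along its x axis. Origin at its underside, table height.
- mallet: Bystander: wooden mallet lying along its x axis, about 200 mm long, head 90 mm wide and 60 mm high. Origin at its underside, table height.
There are look-alikes about, which are no part of the job. What is shaped like the cup but pink or purple is not meant.

How it is judged:
On the way, in this order (a step that is already met when the one before it is completed fails the run):
1. the cup stands upright (within 6 degrees) on the table, within 20 mm of the ring's centre, not touched by the robot, with the lever still up (angle between cup's own z axis and vertical below 0.1 rad and height (world z) of cup below 0.006 m and horizontal distance between cup and ring_mark below 0.02 m and contact force between the fingers and cup below 0.1 N and value of joint lever below 0.1 rad), for 0.2 s.
2. the lever is pressed down to its stop (beyond 0.5 rad) with the cup upright under the spout (value of joint lever above 0.5 rad and angle between cup's own z axis and vertical below 0.1 rad and horizontal distance between cup and ring_mark below 0.025 m), for 0.2 s.
At the end, for the whole second after the job is handed in: The cup stands upright (within 6 degrees), at rest on the table within 25 mm of the ring's centre; all five stones lie inside it (their centres within 30 mm of its axis and below its rim); the lever is back up (below 0.06 rad) (angle between cup's own z axis and vertical below 0.1 rad and height (world z) of cup below 0.006 m and horizontal distance between cup and ring_mark below 0.025 m and linear speed of cup below 0.03 m/s and value of joint lever below 0.06 rad and horizontal distance between each of stone0_center, stone1_center, stone2_center, stone3_center, stone4_center and cup below 0.03 m and z of stone0_center in the frame of cup between 0 and 0.075 m and z of stone1_center in the frame of cup between 0 and 0.075 m and z of stone2_center in the frame of cup between 0 and 0.075 m and z of stone3_center in the frame of cup between 0 and 0.075 m and z of stone4_center in the frame of cup between 0 and 0.075 m); the robot touches nothing.
It fails at once if the cup is dropped or flung: it moves faster than 0.6 m/s while no finger touches it (linear speed of cup above 0.6 m/s and contact force between the fingers and cup below 0.05 N).
It fails at once if a bystander (canister, disc, plaque, compass, chisel or mallet) is moved by more than 20 mm (distance of any of canister, ebony_disc, bone_plaque, compass, chisel, mallet from where it was at the start of the episode above 0.02 m).
It also fails if it takes over 58 s, if anything falls off the work surface, if the arm or the gripper's body presses on something with over 40 N, if the wrist force passes 120 N, or if a joint passes its speed limit or range.

## Working session

There is one attempt and no reset: what is moved stays moved. The work goes in short steps, Python scripts to look and compute and a shell command to move; the robot and the scene stay as the last step left them, time stands still between calls to the robot, and variables do not carry over. Pictures are saved under pics/ and viewed, at most 10 in all, crops included, and the job is handed in when it is done.

```bash
mkdir -p pics
cat > h.py <<'E'
import numpy as np, cv2
from rig import ctrl
def cal(n):
    c=ctrl.calibration(n); return np.array(c["camera_matrix"]),c["k1"],np.array(c["extrinsics"])
def ray(n,uv,c=None):
    K,k1,E=c or cal(n)
    d=np.array([(uv[0]-K[0,2])/K[0,0],(uv[1]-K[1,2])/K[1,1]]); s=d.copy()
    for _ in range(20): s=d/(1+k1*(s@s))
    v=E[:3,:3]@np.array([s[0],s[1],1]); return E[:3,3],v
def onplane(n,uv,z,c=None):
    o,v=ray(n,uv,c); return o+v*(z-o[2])/v[2]
def proj(n,p,c=None):
    K,k1,E=c or cal(n)
    q=E[:3,:3].T@(np.array(p)-E[:3,3]); s=q[:2]/q[2]; s=s*(1+k1*(s@s))
    return K[0,0]*s[0]+K[0,2],K[1,1]*s[1]+K[1,2]
E
python3 - <<'E'
from h import *
print(ctrl.sense(),ctrl.nose_length)
for n in("scene","top"):
    cv2.imwrite(f"pics/{n}0.png",ctrl.grab_frame(n)); print(n,ctrl.calibration(n))
E
```

```text
{'clock': 0.0, 'qpos': array([-1.20869205e+00,  9.18720689e-02,  1.23190951e+00,  1.44120740e-05,
        1.81977285e+00, -5.66993234e-02]), 'dq': array([ 0.00140919,  0.00038267,  0.00049389, -0.00011307,  0.00054341,
       -0.0007316 ]), 'tau': array([-3.03607812e-03, -4.58734524e+01, -4.18030715e+01, -1.87016876e-04,
        1.16504656e-02,  1.76102606e-05]), 'position': array([ 0.24391756, -0.54791752,  0.24912957]), 'eef_rot': array([ 9.78154602e-01,  2.07876437e-01, -1.42298268e-04, -9.70536348e-04]), 'wrist_force': array([-0.16017037, -0.48683886,  0.37669596]), 'wrist_torque': array([-0.01411924,  0.00537306, -0.00770826]), 'gripper_force': 0.0, 'finger_gap': 0.08533188984055921} 0.019
scene {'camera_matrix': array([[444.48635417,   0.        , 323.20059718],
       [  0.        , 444.48635417, 234.27438196],
       [  0.        ,   0.        ,   1.        ]]), 'k1': -0.109180393090249, 'extrinsics': array([[ 0.73261627,  0.48473331, -0.47781485,  1.15283589],
       [ 0.68063313, -0.51817653,  0.51791082, -0.66629217],
       [ 0.00345618, -0.70464651, -0.70955011,  0.961338  ],
       [ 0.        ,  0.        ,  0.        ,  1.        ]])}
top {'camera_matrix': array([[559.00694488,   0.        , 312.88948997],
       [  0.        , 559.00694488, 239.65730648],
       [  0.        ,   0.        ,   1.        ]]), 'k1': -0.06177240930873106, 'extrinsics': array([[-0.00674745, -0.98736729,  0.1583045 ,  0.32675495],
       [-0.99993616,  0.00522723, -0.01001751, -0.03044462],
       [ 0.00906346, -0.15836199, -0.98733952,  1.52295237],
       [ 0.        ,  0.        ,  0.        ,  1.        ]])}
```

View pics/scene0.png

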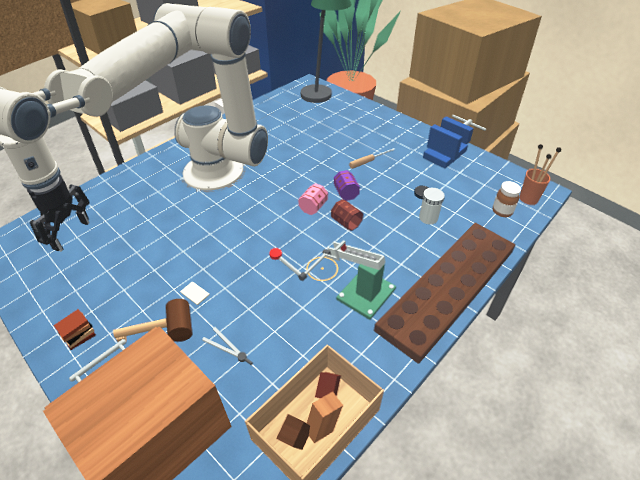

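View pics/top0.png

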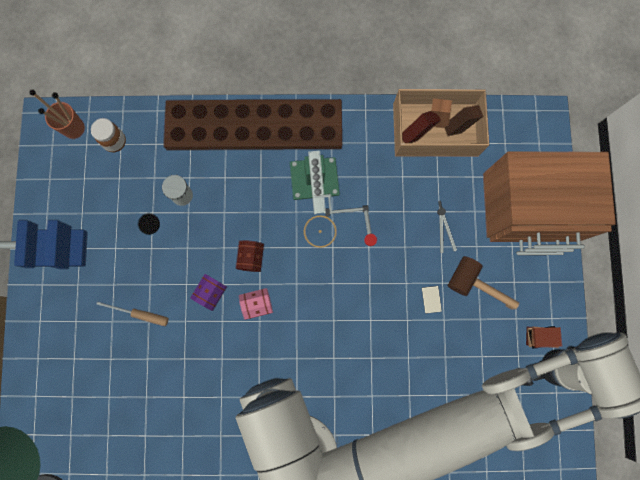

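The top view shows three cup-shaped things: dark red at (250,256), purple at (209,292) and pink at (256,303). The dark red one fits rosewood. In the same view the ring dot is at about (320,232), the red pad at (371,240) and the dispenser foot at (315,178). I'll confirm the cup in one crop and measure.

```bash
cat > m.py <<'E'
from h import *
t=cv2.imread("pics/top0.png"); s=cv2.imread("pics/scene0.png")
c1=cv2.resize(t[225:325,190:290],(400,400),interpolation=cv2.INTER_CUBIC); c2=cv2.resize(s[160:260,290:390],(400,400),interpolation=cv2.INTER_CUBIC)
c3=cv2.resize(t[190:260,280:390],(400,255),interpolation=cv2.INTER_CUBIC)
cv2.imwrite("pics/crop.png",np.hstack([c1,c2]))
hsv=cv2.cvtColor(t,cv2.COLOR_BGR2HSV)
def blob(lo,hi,roi,img=hsv):
    m=np.zeros(img.shape[:2],np.uint8);x0,y0,x1,y1=roi
    m[y0:y1,x0:x1]=cv2.inRange(img,np.array(lo),np.array(hi))[y0:y1,x0:x1]
    return m
# not-blue around cup
m=255-cv2.inRange(hsv,np.array([90,60,0]),np.array([125,255,255]))
w=cv2.inRange(hsv,np.array([0,0,150]),np.array([180,110,255])); m[w>0]=0
r=np.zeros_like(m); r[232:280,228:272]=m[232:280,228:272]; r=cv2.morphologyEx(r,cv2.MORPH_OPEN,np.ones((3,3)))
cs=max(cv2.findContours(r,0,1)[0],key=cv2.contourArea); print("cup",cv2.minAreaRect(cs),cv2.boundingRect(cs))
b=cv2.boxPoints(cv2.minAreaRect(cs))
for p in b: print(p,onplane("top",p,0.033).round(4),onplane("top",p,0.066).round(4))
# pad
for n,img,roi in(("top",hsv,(360,228,384,252)),("scene",cv2.cvtColor(s,cv2.COLOR_BGR2HSV),(262,242,288,266))):
    m=blob((0,170,120),(6,255,255),roi,img)|blob((174,170,120),(180,255,255),roi,img)
    M=cv2.moments(m,True); p=(M["m10"]/M["m00"],M["m01"]/M["m00"]); print("pad",n,p,M["m00"],onplane(n,p,.134).round(4))
# ring
m=blob((10,50,90),(35,255,255),(296,208,345,256)); m[:216]=0
pts=np.argwhere(m>0)[:,::-1].astype(np.float32); e=cv2.fitEllipse(cv2.convexHull(pts)); print("ring",e,len(pts),onplane("top",e[0],0).round(4))
d=m[226:238,314:327]; print(d//255)
# foot
m=blob((35,60,40),(88,255,255),(280,145,350,210)); cs=max(cv2.findContours(m,0,1)[0],key=cv2.contourArea); R=cv2.minAreaRect(cs); print("foot",R)
for p in cv2.boxPoints(R): print(onplane("top",p,.014).round(4))
E
python3 m.py
```

```text
cup ((249.58018493652344, 255.56826782226562), (25.471389770507812, 30.553985595703125), 6.709836959838867) (236, 240, 28, 32)
[235.14673 269.25256] [0.4865 0.1631 0.033 ] [0.483  0.1588 0.066 ]
[238.7167  238.90787] [0.5688 0.1547 0.033 ] [0.5634 0.1506 0.066 ]
[264.01364 241.88397] [0.5603 0.0863 0.033 ] [0.5551 0.0837 0.066 ]
[260.44366 272.22867] [0.4782 0.0953 0.033 ] [0.4748 0.0925 0.066 ]
pad top (370.1111111111111, 239.44444444444446) 99.0 [ 0.5492 -0.1888  0.134 ]
pad scene (274.89130434782606, 253.34782608695653) 92.0 [ 0.5529 -0.1951  0.134 ]
ring ((319.64447021484375, 231.02728271484375), (31.949996948242188, 32.38808059692383), 72.98868560791016) 147 [ 0.595  -0.0647  0.    ]
[[0 0 0 0 0 0 0 0 0 0 0 0 0]
 [0 0 0 0 0 0 0 0 0 0 0 0 0]
 [0 0 0 0 0 0 0 0 0 0 0 0 0]
 [0 0 0 0 0 0 0 0 0 0 0 0 0]
 [0 0 0 0 0 1 1 0 0 0 0 0 0]
 [0 0 0 0 0 1 1 1 0 0 0 0 0]
 [0 0 0 0 0 1 1 0 0 0 0 0 0]
 [0 0 0 0 0 0 0 0 0 0 0 0 0]
 [0 0 0 0 0 0 0 0 0 0 0 0 0]
 [0 0 0 0 0 0 0 0 0 0 0 0 0]
 [0 0 0 0 0 0 0 0 0 0 0 0 0]
 [0 0 0 0 0 0 0 0 0 0 0 0 0]]
foot ((300.32470703125, 177.65957641601562), (42.04783630371094, 18.914417266845703), 84.5596694946289)
[0.8019 0.0199 0.014 ]
[ 0.8069 -0.0329  0.014 ]
[ 0.6864 -0.0433  0.014 ]
[0.6815 0.0088 0.014 ]
```

View pics/crop.png

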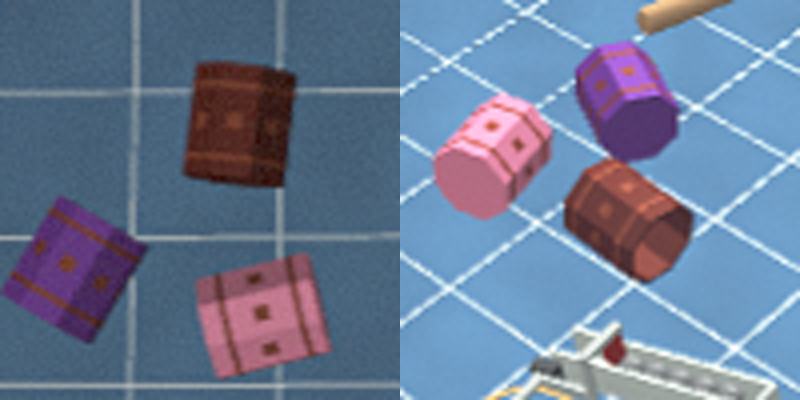

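The crop confirms it: the dark red cup, crop (240,125) and top (250,256), has its open mouth on the far side (+x). Pink and purple are look-alikes. The numbers agree with the given sizes:

| Item | Measured |
|---|---|
| Cup base | about (0.485, 0.128) |
| Cup axis yaw | about -6° |
| Ring centre | (0.595, -0.065) |
| Ring yaw | about +5° |
| Pad | about (0.551, -0.192) |

Next I move above the cup with the fingers across it.

```bash
for i in 1 2 3 4; do python3 -m pendant '{"offset":[[1.38,3.37,0],[1.38,3.37,0],[1.38,3.37,0],[1.38,3.37,0],[1.38,3.37,0]],"rotation":[[0,0,-1.5],[0,0,-1.5],[0,0,-1.5],[0,0,-1.5],[0,0,-1.5]]}' 1 | tail -1; done
python3 -m pendant '{"offset":[[0,0,0],[0,0,0]],"rotation":[[0,0,0],[0,0,0]]}'
python3 - <<'E'
from h import *
from scipy.spatial.transform import Rotation as R
s=ctrl.sense(); print(s["qpos"].round(3),s["position"].round(4)); print(R.from_quat(s["eef_rot"]).as_matrix().round(3))
c=cal("wrist"); np.savez("w1.npz",K=c[0],k=c[1],E=c[2]); cv2.imwrite("pics/w1.png",ctrl.grab_frame("wrist")); print(c[2].round(3))
for p in((.485,.128,.033),(.56,.1205,.033),(.595,-.065,0)): print(proj("wrist",p,c))
E
```

```text
gripper_force: 0.0
gripper_force: 0.0
gripper_force: 0.0
gripper_force: 0.0
clock: 1.93
position: [0.5199, 0.1274, 0.2489]
eef_rot: [0.999, -0.051, -0.001, 0.0]
wrist_force: [-0.5, -0.3, 0.6]
finger_gap: 0.0853
gripper_force: 0.0
[ 0.177 -0.081  1.406 -0.     1.819  1.849] [0.5199 0.1274 0.2489]
[[ 0.995 -0.101 -0.003]
 [-0.101 -0.995 -0.001]
 [-0.003  0.001 -1.   ]]
[[-0.101 -0.944 -0.315  0.6  ]
 [-0.995  0.096  0.032  0.12 ]
 [ 0.     0.316 -0.949  0.372]
 [ 0.     0.     0.     1.   ]]
(np.float64(324.9923590622067), np.float64(239.70129241815698))
(np.float64(325.0987176999502), np.float64(168.12892575466404))
(np.float64(498.2180775717723), np.float64(112.53147521448868))
```

View pics/w1.png

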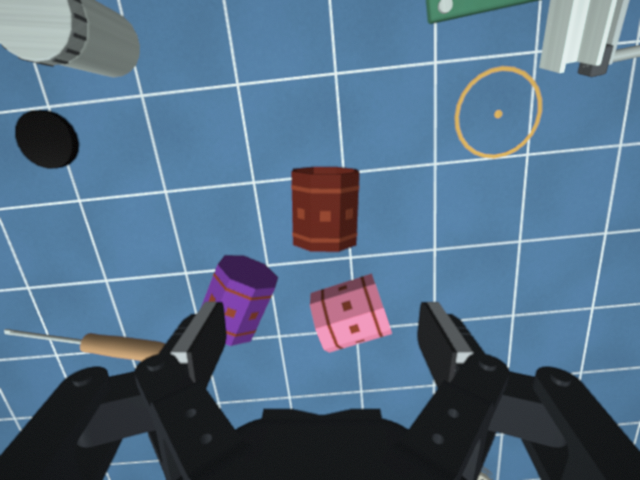

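The dark red cup sits at (325,209), squared up with the fingers. The ring dot at (498,114) matches the projected (498,112.5). I tilt 25° so that after the 90° turn the tool points 25° below level, then descend.

```bash
python3 -m pendant '{"offset":[[0.22,-0.08,0],[0.22,-0.08,0],[0.22,-0.08,0],[0.22,-0.08,0],[0.22,-0.08,0]],"rotation":[[0.52,4.97,0],[0.52,4.97,0],[0.52,4.97,0],[0.52,4.97,0],[0.52,4.97,0]]}' 1
python3 -m pendant '{"offset":[[0,0,-2.8],[0,0,-2.8],[0,0,-2.8],[0,0,-2.8],[0,0,-2.8]],"rotation":[[0,0,0],[0,0,0],[0,0,0],[0,0,0],[0,0,0]]}'
python3 - <<'E'
from h import *
from scipy.spatial.transform import Rotation as R
s=ctrl.sense(); print(s["qpos"].round(3),s["position"].round(4)); print(R.from_quat(s["eef_rot"]).as_matrix().round(3))
E
```

```text
clock: 2.4
position: [0.5311, 0.1202, 0.2513]
eef_rot: [0.975, -0.052, -0.217, -0.012]
wrist_force: [0.7, -0.4, -0.2]
finger_gap: 0.0851
gripper_force: 0.0
clock: 2.82
position: [0.5309, 0.1201, 0.1093]
eef_rot: [0.975, -0.052, -0.216, -0.011]
wrist_force: [0.0, -0.4, -0.3]
finger_gap: 0.085
gripper_force: 0.0
[0.107 0.32  1.274 0.097 1.973 1.803] [0.5309 0.1201 0.1093]
[[ 0.901 -0.107 -0.42 ]
 [-0.097 -0.994  0.045]
 [-0.422  0.    -0.907]]
```

```bash
python3 -m pendant '{"offset":[[0,0.35,-1.5],[0,0,-1.5],[0,0,-1.5],[0,0,-1.5],[0,0,-1.5]],"rotation":[[0,0,0],[0,0,0],[0,0,0],[0,0,0],[0,0,0]]}' 1
python3 -m pendant '{"offset":[[0,0,-0.2],[0,0,0],[0,0,0],[0,0,0],[0,0,0]],"rotation":[[0,0,0],[0,0,0],[0,0,0],[0,0,0],[0,0,0]]}' 0 40
python3 -m pendant '{"offset":[[0,0,0],[0,0,0],[0,0,0],[0,0,0],[0,0,0]],"rotation":[[0,0,0],[0,0,0],[0,0,0],[0,0,0],[0,0,0]]}'
python3 -m pendant '{"offset":[[0,0,0],[0,0,0],[0,0,0],[0,0,0],[0,0,0]],"rotation":[[0,0,0],[0,0,0],[0,0,0],[0,0,0],[0,0,0]]}'
python3 - <<'E'
from h import *
cv2.imwrite("pics/w2.png",ctrl.grab_frame("wrist"))
E
```

```text
clock: 3.23
position: [0.5312, 0.1245, 0.0346]
eef_rot: [0.975, -0.052, -0.216, -0.011]
wrist_force: [0.2, 0.1, -0.6]
finger_gap: 0.085
gripper_force: 0.0
clock: 3.65
position: [0.5316, 0.1255, 0.0342]
eef_rot: [0.975, -0.051, -0.215, -0.011]
wrist_force: [0.1, -0.6, -1.0]
finger_gap: 0.065
gripper_force: 45.3
clock: 4.07
position: [0.531, 0.1254, 0.0333]
eef_rot: [0.975, -0.051, -0.216, -0.011]
wrist_force: [-0.6, -0.2, -0.7]
finger_gap: 0.0655
gripper_force: 45.3
clock: 4.48
position: [0.531, 0.1253, 0.0333]
eef_rot: [0.975, -0.051, -0.216, -0.011]
wrist_force: [0.6, -1.4, -0.9]
finger_gap: 0.0652
gripper_force: 45.3
```

View pics/w2.png

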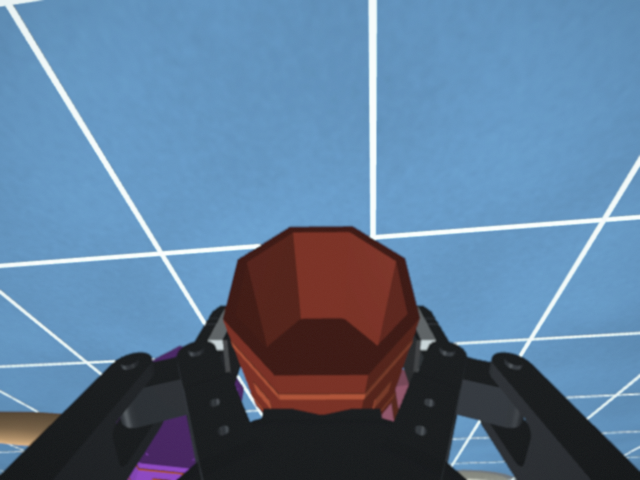

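Held: the cup's mouth rim is at (322,300), centred between the pads, with gap 65 mm. Lift, then turn 90° about the closing line.

```bash
python3 -m pendant '{"offset":[[0,0,1],[0,0,2],[0,0,3],[0,0,3],[0,0,3]],"rotation":[[0,0,0],[0,0,0],[0,0,0],[0,0,0],[0,0,0]]}' 0 50 | head -2
for i in 1 2 3; do python3 -m pendant '{"offset":[[0,0,1],[0,0,1],[0,0,1],[0,0,0],[0,0,0]],"rotation":[[-0.63,-5.967,0],[-0.63,-5.967,0],[-0.63,-5.967,0],[-0.63,-5.967,0],[-0.63,-5.967,0]]}' ; done
python3 - <<'E'
from h import *
from scipy.spatial.transform import Rotation as R
s=ctrl.sense(); print(s["qpos"].round(3),s["position"].round(4)); print(R.from_quat(s["eef_rot"]).as_matrix().round(3))
E
```

```text
clock: 4.95
position: [0.5307, 0.1253, 0.1552]
clock: 5.37
position: [0.5316, 0.1254, 0.1863]
eef_rot: [0.997, -0.052, 0.048, 0.002]
wrist_force: [-0.2, 0.1, -1.8]
finger_gap: 0.065
gripper_force: 58.2
clock: 5.78
position: [0.531, 0.1254, 0.2165]
eef_rot: [0.951, -0.05, 0.304, 0.015]
wrist_force: [-0.3, -0.6, -1.6]
finger_gap: 0.0656
gripper_force: 58.2
clock: 6.2
position: [0.5313, 0.1259, 0.2454]
eef_rot: [0.841, -0.044, 0.539, 0.028]
wrist_force: [-0.4, -2.9, 10.9]
finger_gap: 0.0654
gripper_force: 58.4
[ 0.458 -0.857  2.294 -0.754  0.786  2.414] [0.5313 0.1259 0.2454]
[[ 0.415 -0.105  0.904]
 [-0.044 -0.995 -0.095]
 [ 0.909 -0.001 -0.417]]
```

```bash
python3 -m pendant '{"offset":[[0.5,-2.5,-0.5],[0.3,-3,-1],[0.3,-3,-1],[0.3,-3,-1],[0,-2.5,-1]],"rotation":[[0,0,0],[0,0,0],[0,0,0],[0,0,0],[0,0,0]]}'
python3 -m pendant '{"offset":[[0,-2.5,-1],[0,-1.5,-1],[0,-0.9,-1],[0,0,-1],[0,0,0]],"rotation":[[0,0,0],[0,0,0],[0,0,0],[0,0,0],[0,0,0]]}'
python3 - <<'E'
from h import *
from scipy.spatial.transform import Rotation as R
s=ctrl.sense(); print(s["qpos"].round(3),s["position"].round(4)); print(R.from_quat(s["eef_rot"]).as_matrix().round(3))
cv2.imwrite("pics/t3.png",ctrl.grab_frame("top"));cv2.imwrite("pics/s3.png",ctrl.grab_frame("scene"))
cv2.imwrite("pics/c3.png",cv2.resize(cv2.imread("pics/s3.png")[130:330,200:420],(660,600)))
E
```

```text
clock: 6.62
position: [0.5706, -0.0069, 0.1964]
eef_rot: [0.844, -0.048, 0.533, 0.033]
wrist_force: [-0.0, 1.1, -2.7]
finger_gap: 0.0645
gripper_force: 58.4
clock: 7.03
position: [0.5696, -0.0548, 0.1529]
eef_rot: [0.845, -0.048, 0.531, 0.033]
wrist_force: [-0.6, 0.3, -1.8]
finger_gap: 0.0654
gripper_force: 58.4
[-0.193 -0.827  2.434  0.165  0.419  1.383] [ 0.5696 -0.0548  0.1529]
[[ 0.431 -0.116  0.895]
 [-0.047 -0.993 -0.107]
 [ 0.901  0.004 -0.434]]
```

View pics/c3.png

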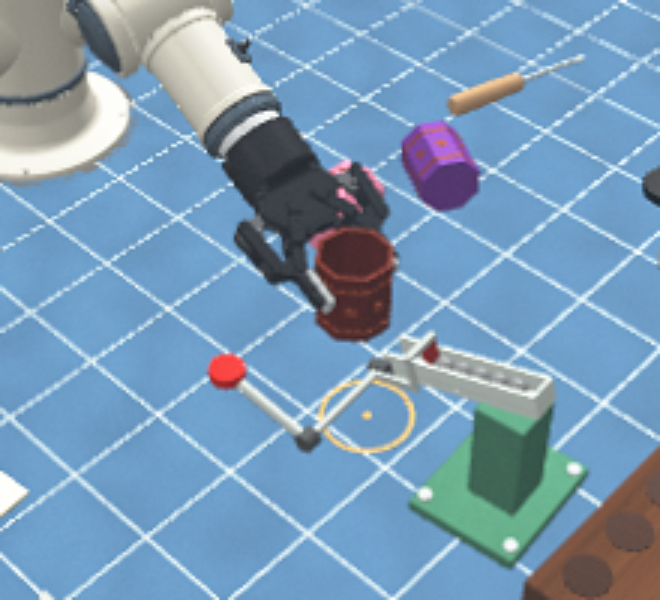

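The picture shows the cup upright in the gripper at crop (355,285), and the ring at (367,415) free. Joints 2 and 3 are near their ends, so I'll check the reach to the set-down pose with a fitted arm model.

```bash
cat > kin.py <<'E'
import numpy as np
from scipy.optimize import least_squares
from scipy.spatial.transform import Rotation as R
Q=np.array([[-1.2087,.09187,1.2319,0,1.81977,-.0567],[.177,-.081,1.406,0,1.819,1.849],[.107,.32,1.274,.097,1.973,1.803],[.458,-.857,2.294,-.754,.786,2.414],[-.193,-.827,2.434,.165,.419,1.383]])
P=np.array([[.2439,-.5479,.2491],[.5199,.1274,.2489],[.5309,.1201,.1093],[.5313,.1259,.2454],[.5696,-.0548,.1529]])
def fk(q,k,s=1):
    a,h,L2,e,L3,dt=k
    A=R.from_euler("z",q[0]); B=A*R.from_euler("y",q[1]); C=B*R.from_euler("y",q[2]); D=C*R.from_euler("z",s*q[3])*R.from_euler("y",q[4])
    return A.apply([a,0,h])+B.apply([0,0,L2])+C.apply([e,0,L3])+D.apply([0,0,dt]), (D*R.from_euler("z",q[5])).as_matrix()
for s in(1,-1):
    f=least_squares(lambda k:np.concatenate([fk(q,k,s)[0]-p for q,p in zip(Q,P)]),[0,.3,.35,0,.35,.2]); print(s,f.x.round(3),abs(f.fun).max())
    if s==1: K=f.x
if __name__=="__main__":
    print(fk(Q[4],K)[1].round(2))
    lo=np.array([-2.87,-.86,.17,-1.51,.06,-2.65]);hi=np.array([2.87,2.18,2.46,4.65,2.69,2.65])
    for p in((.57,-.06,.10),(.57,-.06,.06),(.595,-.065,.06),(.595,-.065,.047)):
      for a in(25,):
        zt=np.array([np.cos(np.radians(a))*.993,-np.cos(np.radians(a))*.115,-np.sin(np.radians(a))])
        f=least_squares(lambda q:np.concatenate([fk(q,K)[0]-p,.2*(fk(q,K)[1][:,2]-zt)]),Q[4],bounds=(lo,hi)); print(p,a,f.x.round(3),f.cost**.5)
E
python3 kin.py
```

```text
1 [0.013 0.166 0.33  0.094 0.544 0.286] 0.03698231894971976
-1 [ 0.179  0.278 -0.197  0.071  0.367 -0.161] 0.060059247274533434
[[ 0.12  0.43  0.89]
 [ 0.99 -0.05 -0.11]
 [-0.    0.9  -0.43]]
(0.57, -0.06, 0.1) 25 [-0.096 -0.702  2.46  -0.069  0.259 -2.65 ] 0.0019920386938738154
(0.57, -0.06, 0.06) 25 [-0.096 -0.58   2.46  -0.124  0.149  2.65 ] 0.004835936138287267
(0.595, -0.065, 0.06) 25 [-0.104 -0.475  2.402 -0.129  0.081 -2.36 ] 4.2173321635254174e-05
(0.595, -0.065, 0.047) 25 [-0.101 -0.442  2.4   -0.259  0.06   2.65 ] 0.001444845828228903
```

```bash
cat > kin2.py <<'E'
import numpy as np
exec(open("kin.py").read().split("def fk")[0])
def fk(q,k):
    a,b,h,L2,e,L3,dt=k
    A=R.from_euler("z",q[0]); B=A*R.from_euler("y",q[1]); C=B*R.from_euler("y",q[2]); D=C*R.from_euler("z",q[3])*R.from_euler("y",q[4])
    return A.apply([a,b,h])+B.apply([0,0,L2])+C.apply([e,0,L3])+D.apply([0,0,dt]), (D*R.from_euler("z",q[5])).as_matrix()
f=least_squares(lambda k:np.concatenate([fk(q,k)[0]-p for q,p in zip(Q,P)]),[0,.03,.3,.35,0,.35,.2]); K=f.x; print(K.round(3),abs(f.fun).max())
lo=np.array([-2.87,-.86,.17,-1.51,.06,-3.65]);hi=np.array([2.87,2.18,2.46,4.65,2.69,3.65])
def ik(p,a,head,q0=Q[4]):
    c=np.radians(a);g=np.radians(head)
    zt=np.array([np.cos(c)*np.cos(g),np.cos(c)*np.sin(g),-np.sin(c)]); yt=np.array([np.sin(g),-np.cos(g),0])
    f=least_squares(lambda q:np.concatenate([fk(q,K)[0]-p,.2*(fk(q,K)[1][:,0]-yt),.2*(fk(q,K)[1][:,2]-zt)]) if 0 else np.concatenate([fk(q,K)[0]-p,.2*(fk(q,K)[1][:,2]-zt)]),q0,bounds=(lo,hi)); return f
if __name__=="__main__":
  for head in(-7,0,5):
   for p in((.57,-.06,.12),(.57,-.06,.06),(.595,-.065,.06),(.595,-.065,.047)):
    f=ik(p,25,head); print(head,p,f.x.round(3),f.cost**.5)
E
python3 kin2.py
```

```text
[-0.     0.034  0.156  0.373  0.096  0.559  0.322] 0.00013223086549241092
-7 (0.57, -0.06, 0.12) [-0.205 -0.767  2.46   0.225  0.338  3.65 ] 0.0027899075043868716
-7 (0.57, -0.06, 0.06) [-0.198 -0.602  2.46   0.306  0.212  3.65 ] 0.010458418778686241
-7 (0.595, -0.065, 0.06) [-0.207 -0.522  2.446  0.741  0.114 -0.05 ] 1.363301453483635e-12
-7 (0.595, -0.065, 0.047) [-0.207 -0.486  2.45   1.051  0.089 -0.9  ] 1.0450005368570453e-09
0 (0.57, -0.06, 0.12) [-0.333 -0.757  2.46   0.759  0.446 -3.65 ] 0.0013906573534605375
0 (0.57, -0.06, 0.06) [-0.339 -0.589  2.46   1.015  0.374 -3.65 ] 0.008706585343838663
0 (0.595, -0.065, 0.06) [-0.321 -0.507  2.436  1.255  0.306  0.502] 1.3413835663635064e-09
0 (0.595, -0.065, 0.047) [-0.321 -0.471  2.44   1.38   0.295 -1.184] 1.3871461734618499e-11
5 (0.57, -0.06, 0.12) [-0.413 -0.726  2.448  0.97   0.556  1.656] 1.7275270073038696e-08
5 (0.57, -0.06, 0.06) [-0.421 -0.566  2.46   1.207  0.502  3.65 ] 0.004791320563771031
5 (0.595, -0.065, 0.06) [-0.396 -0.474  2.415  1.331  0.448  0.396] 3.6660272037434997e-10
5 (0.595, -0.065, 0.047) [-0.396 -0.438  2.419  1.412  0.441 -0.485] 2.7283149968190484e-10
```

The extended model fits to 0.13 mm. I'll use it to pick the heading and path.

```bash
cat > t.py <<'E'
from kin2 import *
for head in(5,12,18):
   q=Q[4].copy()
   for p in((.57,-.06,.15),(.572,-.063,.10),(.575,-.065,.065),(.595,-.065,.06),(.595,-.065,.047)):
    q0=np.clip(q,lo+1e-3,hi-1e-3);f=ik(p,25,head,q0);q=f.x; print(head,p,q.round(3),round(f.cost**.5,4))
E
python3 t.py
python3 - <<'E'
from h import *
# cup position relative to TCP from scene/top pictures: rim outline in top picture
from scipy.spatial.transform import Rotation as R
t=cv2.imread("pics/t3.png"); hsv=cv2.cvtColor(t,cv2.COLOR_BGR2HSV)
print(proj("top",(.5696,-.0548,.153+.029)))
E
```

```text
[-0.     0.034  0.156  0.373  0.096  0.559  0.322] 0.00013223086549241092
5 (0.57, -0.06, 0.15) [-0.413 -0.77   2.416  0.877  0.601 -0.108] 0.0
5 (0.572, -0.063, 0.1) [-0.42  -0.675  2.457  1.06   0.529  3.297] 0.0
5 (0.575, -0.065, 0.065) [-0.424 -0.568  2.46   1.231  0.493  3.579] 0.0014
5 (0.595, -0.065, 0.06) [-0.396 -0.474  2.415  1.331  0.448  3.233] 0.0
5 (0.595, -0.065, 0.047) [-0.396 -0.438  2.419  1.412  0.441  3.55 ] 0.0
12 (0.57, -0.06, 0.15) [-0.511 -0.689  2.372  1.049  0.761  1.544] 0.0
12 (0.572, -0.063, 0.1) [-0.516 -0.591  2.409  1.186  0.707  1.584] 0.0
12 (0.575, -0.065, 0.065) [-0.517 -0.494  2.419  1.308  0.673  3.584] 0.0
12 (0.595, -0.065, 0.06) [-0.488 -0.404  2.368  1.362  0.637  0.283] 0.0
12 (0.595, -0.065, 0.047) [-0.488 -0.37   2.372  1.412  0.63   1.898] 0.0
18 (0.57, -0.06, 0.15) [-0.578 -0.602  2.321  1.129  0.895 -0.757] 0.0
18 (0.572, -0.063, 0.1) [-0.582 -0.504  2.355  1.232  0.849 -2.597] 0.0
18 (0.575, -0.065, 0.065) [-0.582 -0.411  2.363  1.32   0.82   2.951] 0.0
18 (0.595, -0.065, 0.06) [-0.551 -0.33   2.315  1.357  0.784 -1.132] 0.0
18 (0.595, -0.065, 0.047) [-0.551 -0.297  2.319  1.392  0.777 -1.455] 0.0
(np.float64(317.22204919455385), np.float64(228.3562994035683))
```

```bash
python3 -m pendant '{"offset":[[0,-0.1,0],[0,-0.2,0],[0,-0.2,0],[0,0,0],[0,0,0]],"rotation":[[0,0,5],[0,0,6],[0,0,6],[0,0,4],[0,0,0]]}' | head -2
cat > st.py <<'E'
from h import *
from scipy.spatial.transform import Rotation as R
s=ctrl.sense(); M=R.from_quat(s["eef_rot"]).as_matrix(); z=M[:,2]; p=s["position"]
print(s["clock"],s["qpos"].round(3),p.round(4),"head",np.degrees(np.arctan2(z[1],z[0])).round(2),"down",np.degrees(np.arcsin(-z[2])).round(2),"roll",M[2,1].round(4),"F",s["wrist_force"].round(1),"gap",s["finger_gap"].round(4),s["gripper_force"])
E
python3 st.py
```

```text
clock: 7.55
position: [0.5689, -0.0589, 0.149]Traceback (most recent call last):
  File "st.py", line 4, in <module>
    print(s["clock"],s["qpos"].round(3),p.round(4),"head",np.degrees(np.arctan2(z[1],z[0])).round(2),"down",np.degrees(np.arcsin(-z[2])).round(2),"roll",M[2,1].round(4),"F",s["wrist_force"].round(1),"gap",s["finger_gap"].round(4),s["gripper_force"])
                                                                                                                                                                                                             ^^^^^^^^^^^^^^^^^^^^^
AttributeError: 'float' object has no attribute 'round'
```

```bash
sed -i 's/s\["finger_gap"\].round(4)/s["finger_gap"]/' st.py; python3 st.py
```

```text
7.55 [-0.399 -0.766  2.396  0.79   0.619  0.642] [ 0.5689 -0.0589  0.149 ] head 4.76 down 27.14 roll 0.0059 F [ 0.4  0.8 -0.7] gap 0.06534192457692292 58.312456916319206
```

```bash
python3 -m pendant '{"offset":[[0,-0.1,0],[0,-0.1,0],[0,-0.1,0],[0,0,0],[0,0,0]],"rotation":[[0,0,2.5],[0,0,2.5],[0.1,-0.5,2.5],[0.1,-0.6,1.5],[0.2,-1,0]]}' | head -2
python3 -m pendant '{"offset":[[0,0,0],[0,0,0]],"rotation":[[0,0,0],[0,0,0]]}' | head -1
python3 st.py
```

```text
clock: 7.97
position: [0.5688, -0.0618, 0.1478]
clock: 8.13
8.1333 [-0.534 -0.666  2.362  1.073  0.8    0.263] [ 0.5683 -0.0611  0.1468] head 13.6 down 25.27 roll 0.0047 F [-0.2 -1.3 -1.2] gap 0.06528599149168786 58.35813757395954
```

```bash
python3 -m pendant '{"offset":[[0.1,-0.1,-1.6],[0.1,-0.1,-1.6],[0.1,-0.1,-1.6],[0.1,0,-1.6],[0.1,0,-1.6]],"rotation":[[0,0,0],[0,0,0],[0,0,0],[0,0,0],[0,0,0]]}' | head -2
python3 -m pendant '{"offset":[[0,0,0],[0,0,0]],"rotation":[[0,0,0],[0,0,0]]}' | head -1
python3 st.py
```

```text
clock: 8.55
position: [0.5736, -0.064, 0.0668]
clock: 8.72
8.7167 [-0.535 -0.484  2.406  1.296  0.717 -0.042] [ 0.5731 -0.0637  0.0662] head 13.72 down 25.28 roll 0.0033 F [ 0.1 -0.  -0.8] gap 0.06517326288714397 58.31152775223018
```

```bash
python3 -m pendant '{"offset":[[0,0,-0.6],[0,0,-0.5],[0.6,0,0],[0.8,0,0],[0.8,-0.1,0]],"rotation":[[0,0,0],[0,0,0],[0,0,0],[0,0,0],[0,0,0]]}' | head -2
python3 -m pendant '{"offset":[[0,0,0],[0,0,0]],"rotation":[[0,0,0],[0,0,0]]}' | head -1
python3 st.py
python3 - <<'E'
from h import *
cv2.imwrite("pics/w4.png",ctrl.grab_frame("wrist"));s=ctrl.grab_frame("scene");cv2.imwrite("pics/s4.png",s)
t=ctrl.grab_frame("top");cv2.imwrite("pics/t4.png",t)
a=cv2.resize(s[190:310,250:400],(500,400),interpolation=cv2.INTER_CUBIC);b=cv2.resize(t[190:270,275:360],(300,400),interpolation=cv2.INTER_CUBIC)
cv2.imwrite("pics/c4.png",np.hstack([a,b]))
E
```

```text
clock: 9.13
position: [0.5963, -0.0658, 0.0573]
clock: 9.3
9.3 [-0.506 -0.371  2.351  1.371  0.676 -0.124] [ 0.5959 -0.0656  0.0569] head 13.64 down 25.11 roll 0.0057 F [ 0.6  0.5 -1.6] gap 0.06531378609991743 58.29885143073625
```

View pics/c4.png

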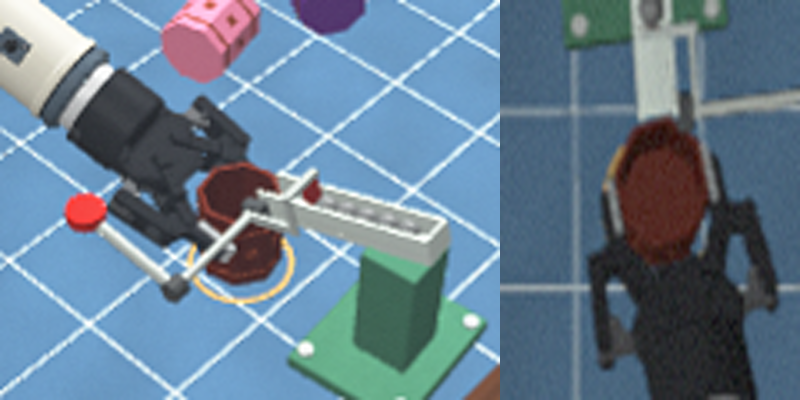

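The cup is over the ring: crop scene (240,220), top (660,190). Its rim is under the lip and it sits upright. I lower it slowly until it touches.

```bash
python3 -m pendant '{"offset":[[0,0,-0.2],[0,0,-0.2],[0,0,-0.2],[0,0,-0.1],[0,0,0]],"rotation":[[0,0,0],[0,0,0],[0,0,0],[0,0,0],[0,0,0]]}' | sed -n '2p;4p'
for i in 1 2 3 ; do python3 -m pendant '{"offset":[[0,0,-0.1],[0,0,0],[0,0,0]],"rotation":[[0,0,0],[0,0,0],[0,0,0]]}' | sed -n '2p;4p'; done; python3 st.py
```

```text
position: [0.5951, -0.0656, 0.0484]
wrist_force: [-0.3, -0.1, -0.5]
position: [0.5954, -0.0657, 0.048]
wrist_force: [-0.1, -0.4, -0.5]
position: [0.5953, -0.0657, 0.047]
wrist_force: [-0.0, -0.3, -1.6]
position: [0.5955, -0.0657, 0.0464]
wrist_force: [1.5, 0.5, 0.6]
10.6167 [-0.506 -0.345  2.355  1.407  0.671 -0.171] [ 0.5955 -0.0657  0.0464] head 13.62 down 25.11 roll 0.0055 F [1.5 0.5 0.6] gap 0.0650265459136742 58.407919127930654
```

```bash
for i in 1 2 3; do python3 -m pendant '{"offset":[[0,0,-0.08],[0,0,0],[0,0,0]],"rotation":[[0,0,0],[0,0,0],[0,0,0]]}' | sed -n '2p;4p'; done
```

```text
position: [0.5958, -0.0658, 0.0463]
wrist_force: [-2.1, 0.0, 5.3]
position: [0.5961, -0.0658, 0.0463]
wrist_force: [-4.0, 0.4, 8.2]
position: [0.5964, -0.0658, 0.0462]
wrist_force: [-5.2, 0.9, 9.8]
```

Contact at TCP z 46.3 mm, as computed. I relieve the press slightly and open.

```bash
python3 -m pendant '{"offset":[[0,0,0.15],[0,0,0],[0,0,0]],"rotation":[[0,0,0],[0,0,0],[0,0,0]]}' | sed -n '2p;4p'
python3 -m pendant '{"offset":[[0,0,0],[0,0,0],[0,0,0],[0,0,0],[0,0,0]],"rotation":[[0,0,0],[0,0,0],[0,0,0],[0,0,0],[0,0,0]]}' 1 | sed -n '2,$p'
python3 st.py
cat > t2.py <<'E'
from kin2 import *
q=np.array([-.506,-.345,2.355,1.407,.671,-.171])
for p,a in(((.585,-.068,.052),25),((.575,-.068,.06),27),((.565,-.068,.08),30),((.555,-.07,.12),35),((.55,-.07,.16),40)):
    f=ik(p,a,13.6,np.clip(q,lo+1e-3,hi-1e-3));q=f.x; print(p,a,q.round(3),round(f.cost**.5,4))
E
python3 t2.py
```

```text
position: [0.5959, -0.0659, 0.0463]
wrist_force: [-0.0, -0.3, 5.2]
position: [0.595, -0.0656, 0.0444]
eef_rot: [0.838, 0.102, 0.532, -0.062]
wrist_force: [-0.4, 0.1, 0.5]
finger_gap: 0.0852
gripper_force: 0.0
12.0333 [-0.506 -0.342  2.356  1.41   0.67  -0.175] [ 0.595  -0.0656  0.0444] head 13.63 down 25.19 roll 0.005 F [-0.4  0.1  0.5] gap 0.08521800112010115 0.0
[-0.     0.034  0.156  0.373  0.096  0.559  0.322] 0.00013223086549241092
(0.585, -0.068, 0.052) 25 [-0.528 -0.396  2.38   1.375  0.695 -2.934] 0.0
(0.575, -0.068, 0.06) 27 [-0.534 -0.464  2.388  1.253  0.712 -0.911] 0.0
(0.565, -0.068, 0.08) 30 [-0.532 -0.552  2.376  1.072  0.756  2.071] 0.0
(0.555, -0.07, 0.12) 35 [-0.52  -0.635  2.307  0.834  0.864  1.467] 0.0
(0.55, -0.07, 0.16) 40 [-0.493 -0.652  2.204  0.664  0.978  0.856] 0.0
```

```bash
python3 -m pendant '{"offset":[[-0.6,-0.15,0.8],[-0.6,-0.15,0.8],[-0.6,-0.15,0.8],[-0.6,-0.15,0.8],[-0.6,-0.15,0.8]],"rotation":[[-0.24,0.97,0],[-0.24,0.97,0],[-0.24,0.97,0],[-0.24,0.97,0],[-0.24,0.97,0]]}' | sed -n '2p;4p'
python3 -m pendant '{"offset":[[-0.2,-0.05,1.5],[-0.2,-0.05,1.5],[-0.2,-0.05,1.5],[-0.2,-0.05,1.5],[-0.2,-0.05,1.5]],"rotation":[[-0.36,1.45,0],[-0.36,1.45,0],[-0.36,1.45,0],[-0.36,1.45,0],[-0.36,1.45,0]]}' | sed -n '2p;4p'
python3 -m pendant '{"offset":[[0,0,2],[0,0,2],[0,0,2],[0,0,2],[0,0,0]],"rotation":[[-0.7,2.9,0],[-0.7,2.9,0],[-0.7,2.9,0],[-0.7,2.9,0],[0,0,0]]}' | sed -n '2p;4p'
python3 st.py
python3 - <<'E'
from h import *
s=ctrl.grab_frame("scene");cv2.imwrite("pics/s5.png",s)
t=ctrl.grab_frame("top");cv2.imwrite("pics/t5.png",t)
a=cv2.resize(s[190:310,250:400],(500,400),interpolation=cv2.INTER_CUBIC);b=cv2.resize(t[190:270,300:385],(300,400),interpolation=cv2.INTER_CUBIC)
cv2.imwrite("pics/c5.png",np.hstack([a,b]))
E
```

```text
position: [0.5648, -0.0733, 0.0851]
wrist_force: [0.1, -0.9, 0.3]
position: [0.5549, -0.0758, 0.1606]
wrist_force: [0.7, 0.8, -0.8]
position: [0.5573, -0.0759, 0.2478]
wrist_force: [1.0, 0.1, 1.2]
13.2833 [-0.429 -0.549  1.919  0.443  1.208  0.857] [ 0.5573 -0.0759  0.2478] head 13.23 down 49.19 roll 0.0104 F [1.  0.1 1.2] gap 0.08508188108269224 0.0
```

View pics/c5.png

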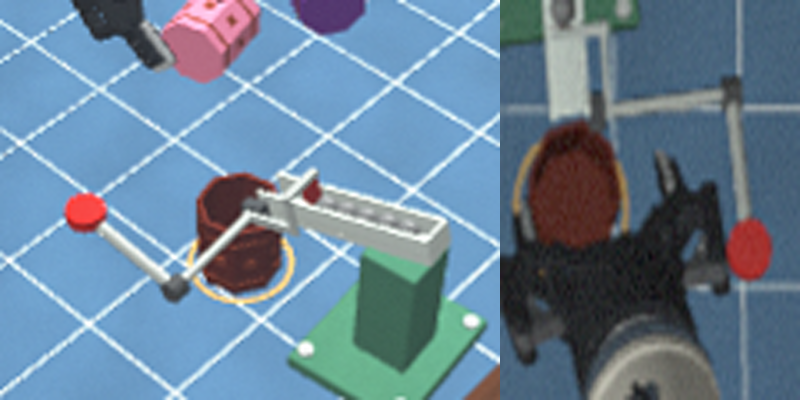

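The cup stands inside the ring at crop scene (238,230), and the pad at crop (85,212) is free. I shut the fingers, turn the tool down and go above the pad.

```bash
python3 -m pendant '{"offset":[[-0.1,-2,0],[-0.1,-2,0],[-0.1,-2,0],[-0.1,-2,0],[-0.1,-2,0]],"rotation":[[-1.4,5.8,0],[-1.4,5.8,0],[-1.4,5.8,0],[-1.4,5.8,0],[-1.4,5.8,0]]}' 0 20 | sed -n '2p'
python3 -m pendant '{"offset":[[-0.1,-1.4,0],[0,0,0],[0,0,0],[0,0,0],[0,0,0]],"rotation":[[-1.4,5.8,0],[-1.4,5.8,0],[0,0,0],[0,0,0],[0,0,0]]}' | sed -n '2p'
python3 st.py
python3 - <<'E'
from h import *
t=cv2.imread("pics/t5.png")
for n,f,roi in(("top","pics/t5.png",(360,228,384,252)),("scene","pics/s5.png",(262,242,288,266))):
    h=cv2.cvtColor(cv2.imread(f),cv2.COLOR_BGR2HSV); x0,y0,x1,y1=roi; c=h[y0:y1,x0:x1]
    m=((c[...,0]<7)|(c[...,0]>173))&(c[...,1]>150)&(c[...,2]>90); v,u=np.nonzero(m); print(n,onplane(n,(u.mean()+x0,v.mean()+y0),.132).round(4),m.sum())
E
```

```text
position: [0.5495, -0.1766, 0.2388]
position: [0.5489, -0.1893, 0.2389]
14.2167 [-0.384  0.053  1.291 -0.012  1.816  0.939] [ 0.5489 -0.1893  0.2389] head -170.64 down 88.75 roll -0.0018 F [0.  0.9 0.8] gap 0.0001339693963128698 0.0
top [ 0.5493 -0.1889  0.132 ] 110
scene [ 0.5516 -0.1936  0.132 ] 98
```

```bash
python3 -m pendant '{"offset":[[0.1,-0.15,-1.5],[0,0,-2],[0,0,-2],[0,0,-1.2],[0,0,-0.8]],"rotation":[[0,0,0],[0,0,0],[0,0,0],[0,0,0],[0,0,0]]}' 0 | sed -n '2p;4p'
python3 -m pendant '{"offset":[[0,0,-1],[0,0,-1],[0,0,-1],[0,0,-0.8],[0,0,-0.6]],"rotation":[[0,0,0],[0,0,0],[0,0,0],[0,0,0],[0,0,0]]}' | sed -n '2p;4p'
python3 -m pendant '{"offset":[[0,0,-0.6],[0,0,-0.5],[0,0,-0.3],[0,0,-0.3],[0,0,0]],"rotation":[[0,0,0],[0,0,0],[0,0,0],[0,0,0],[0,0,0]]}' | sed -n '2p;4p'
```

```text
position: [0.549, -0.1909, 0.164]
wrist_force: [-0.1, -0.7, 0.4]
position: [0.5491, -0.1917, 0.1213]
wrist_force: [-9.1, -0.9, 6.5]
position: [0.55, -0.1917, 0.1087]
wrist_force: [-12.2, 2.8, 18.1]
```

```bash
python3 -m pendant '{"offset":[[0,0,-0.2],[0,0,0],[0,0,0],[0,0,0]],"rotation":[[0,0,0],[0,0,0],[0,0,0],[0,0,0]]}' | sed -n '1,4p'
python3 - <<'E'
from h import *
s=ctrl.grab_frame("scene");cv2.imwrite("pics/s6.png",s)
a=cv2.resize(s[190:310,250:400],(750,600),interpolation=cv2.INTER_CUBIC)
cv2.imwrite("pics/c6.png",a)
E
```

```text
clock: 15.8
position: [0.5501, -0.1918, 0.1083]
eef_rot: [0.993, 0.122, -0.01, 0.003]
wrist_force: [-15.0, 3.4, 24.8]
```

View pics/c6.png

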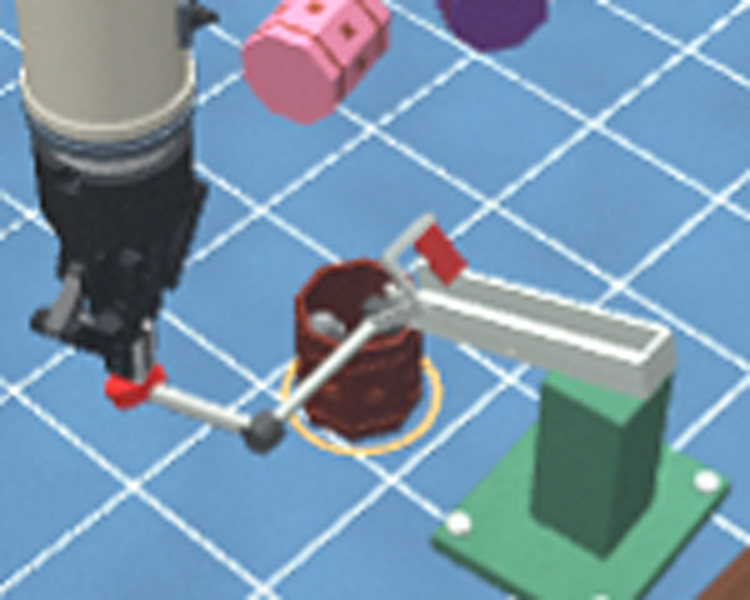

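The lever is down on its stop with the gate open at (440,250). The chute is empty and stones are visible in the cup at (325,325) and (385,310). I hold it a little over 2 s, then let the lever up gently.

```bash
for i in 1 2 3 4 5; do python3 -m pendant '{"offset":[[0,0,0],[0,0,0],[0,0,0],[0,0,0],[0,0,0]],"rotation":[[0,0,0],[0,0,0],[0,0,0],[0,0,0],[0,0,0]]}' | sed -n '4p'; done
for i in 1 2 ; do python3 -m pendant '{"offset":[[0,0,0.5],[0,0,0.7],[0,0,0.8],[0,0,0.8],[0,0,0.8]],"rotation":[[0,0,0],[0,0,0],[0,0,0],[0,0,0],[0,0,0]]}' | sed -n '2p;4p'; done
for i in 1 2 ; do python3 -m pendant '{"offset":[[0,0,1],[0,0,1.5],[0,0,1.5],[0,0,1],[0,0,0.5]],"rotation":[[0,0,0],[0,0,0],[0,0,0],[0,0,0],[0,0,0]]}' | sed -n '2p;4p'; done
python3 -m pendant '{"offset":[[0,0,0],[0,0,0],[0,0,0],[0,0,0],[0,0,0]],"rotation":[[0,0,0],[0,0,0],[0,0,0],[0,0,0],[0,0,0]]}' | sed -n '1p;2p;4p'
python3 - <<'E'
from h import *
s=ctrl.grab_frame("scene");cv2.imwrite("pics/s7.png",s)
t=ctrl.grab_frame("top");cv2.imwrite("pics/t7.png",t)
a=cv2.resize(s[190:310,250:400],(450,400),interpolation=cv2.INTER_CUBIC);b=cv2.resize(t[195:265,290:350],(340,400),interpolation=cv2.INTER_CUBIC)
cv2.imwrite("pics/c7.png",np.hstack([a,b]))
E
```

```text
wrist_force: [-15.6, 3.3, 25.6]
wrist_force: [-15.3, 4.2, 25.3]
wrist_force: [-15.2, 3.6, 25.5]
wrist_force: [-15.4, 3.3, 24.3]
wrist_force: [-14.8, 3.4, 25.3]
position: [0.5505, -0.1915, 0.1396]
wrist_force: [1.0, -0.1, 3.2]
position: [0.5501, -0.1911, 0.1742]
wrist_force: [-0.3, 0.9, -0.3]
position: [0.5508, -0.1913, 0.2314]
wrist_force: [-0.2, 0.4, 1.0]
position: [0.5506, -0.1913, 0.2858]
wrist_force: [-0.1, -0.3, -0.0]
clock: 20.02
position: [0.5502, -0.1911, 0.2832]
wrist_force: [0.8, -0.9, -0.3]
```

View pics/c7.png

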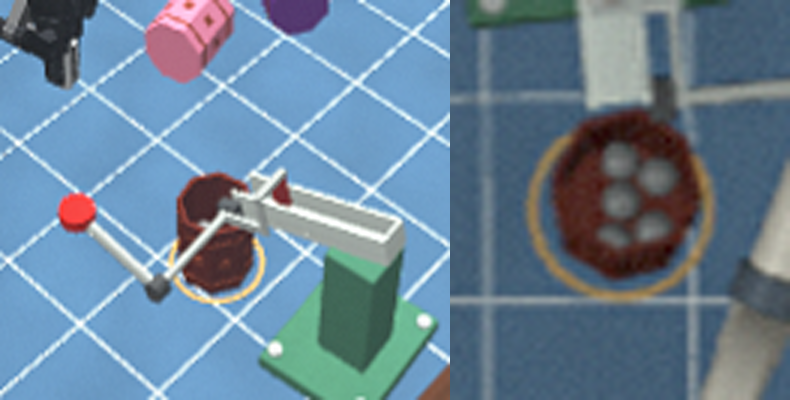

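The top crop shows all five stones in the cup, at (620,160), (657,175), (620,202), (652,225) and (615,235). The lever is back up and the robot is clear.

```bash
python3 -c "
from rig import ctrl
print(ctrl.finish_job())"
```

```text
the job is handed in; nothing more can be done
None
```

I handed the job in at about 20 s: the rosewood cup stands upright on the brass ring with all five stones in it, the lever is back up, and the arm is clear of everything; the hand-in returned no verdict.

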